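# Turn the make-up carousel and pop its touch-latch lid

### The arm

A 7-joint arm with a two-finger parallel gripper is mounted at the origin on the work surface. World frame = base frame: x ahead of the robot, y to its left, z up, the work surface at z = 0. Lengths are in m, angles in rad, forces in N, time in s.
With the tool pointing down it reaches from about 0.4 to 0.85 m from the base axis. Payload 4.5 kg.
Tool frame: the origin (TCP) lies at the very end of the fingers, on their centre line; the grasp point (between the pads) lies 19 mm behind it; z points along the fingers, y is the line along which they close (so a half turn about z gives the same grasp; the last joint's range is limited). The gripper opens to 88 mm and grips with 3 to 60 N. Pads are 18 mm wide; open, the fingers measure 123 mm over their backs; the gripper's body (75 mm by 187 mm) begins 45 mm behind the grasp point.
Start: joints at [-1.087, 0.689, -0.195, 1.565, 0.157, 0.902, -0.215], TCP at [0.272, 0.563, 0.239] pointing down, gripper open.
Joint ranges: [-3.01, 3.01], [-0.46, 2.08], [-1.47, 1.51], [0.13, 2.56], [-1, 4.14], [0.04, 2.09], [-2.66, 2.66]. Speed limits (rad/s): [2.57, 2.57, 3.14, 3.14, 3.14, 3.14, 3.14].

### API

Orientations are given as a unit quaternion [x, y, z, w].
In Python, from plant import ctrl gives the robot as it stands.
- The arm moves only by the tool carry_out, never from a script. Its argument "increments" is a list of rows, each an object with "xyz": the shift along the world's x, y, z in m, a list of three; "twist": the turn, a rotation vector about the world's x, y, z in degrees, a list of three; "claw": the opening, from 0 (shut) to 1 (fully open). In form: [{"xyz": [tx, ty, tz], "twist": [ax, ay, az], "claw": claw}, ...]. A call has 1 to 10 rows; each row shifts and turns the commanded pose from where the row before left it; what a row does not reach is not made up. A row lasts 1/8 s, in which the tool goes at most 62.5 mm and 10.7 degrees, less where a joint would pass 70% of its speed; a pose out of reach is approached as far as the arm can. A call is refused whole if a number of a shift passes 0.0625 or a number of a turn 10.7, either way. A call with a gripper value outside its range is refused whole. The fingers move at their own pace and stop on an object; the grip force is fixed at half the most. Time passes only in rows, so rows that do not move let the fingers close. It gives the time, the measured TCP pose, the force, the opening and the grip force at its end, in the units of the state.
- ctrl.observe(): the state, without advancing time (a new reading comes with each control period).
- ctrl.get_image(name): name is "side" or "top"; returns (picture, depth): 384x512x3 uint8, blue, green, red; 384x512 float32, m along the optical axis (not along the pixel's ray), 0 where there is no reading.
- ctrl.get_calibration(name): a dict with "fx", "fy", "cx", "cy" (pixels), "R" (3x3) and "t" (3): a world point X has camera coordinates R X + t. Camera axes: x right, y down, z forward; pixel columns grow to the right and rows downward; lengths in m; the calibration is good to about 2 mm. A picture is of the moment at which its call begins. get_calibration takes no time and is no camera call.
- ctrl.sign_off(): hands the job in; it is judged then, once.
The state is a dict: "t": time; "q": joint angles; "joint_velocities": joint speeds; "joint_efforts": joint torques, N m; "ee_pos": TCP position; "eef_rot": TCP orientation; "contact_force": force on the tool from outside, world axes, zero at the start; "torque": the same for the moment, N m; "finger_gap": finger opening in m; "gripper_force": force on a finger pad.
Only numpy, scipy, OpenCV 4.12 (cv2) and the standard library are available. Lean on these libraries where they do the work, as an engineer would, in place of code of your own. Each camera call takes 0.05 s, during which the arm holds its last target. There are 200 camera calls.

### The job

Push the rotating organiser round with a fingertip until its lidded compartment faces straight towards the front of the dressing table, where the robot stands, and let it come to rest there with the lid still shut. Then press the lid down near its outer edge and let go, so that the push-to-open catch releases and the spring leaves the lid ajar; end clear of everything. Grip and lift nothing, do not pull the lid up by hand, keep the lipsticks standing in their sockets, and leave the bangle bowl, the hairbrush and the tweezer alone.

Things in the scene. Friction and masses are not known exactly. Their poses are not given: they have to be found in the camera images.
- foot: Fixed black round foot under the organiser's tray, 180 mm across, 11 mm high; it never moves. Origin on the table on the tray's turning axis; its x axis points straight from the front (the robot's side) to the far side of the table, whatever way the tray is turned.
- carousel: White round tray of the organiser, 250 mm across, lip top 30 mm above the table. Turns about its vertical axis without limit, stays where left (under 1 N at the edge), cannot shift or lift. Origin on the axis, 12 mm above the table; z up. The lidded compartment lies along its own -x, so it faces the front when its x axis points along the foot's x. Lipstick block along +x.
- divider_a (a point): Middle of the top edge, 85 mm from the axis and 70 mm above the table, of an upright grey radial divider: 5 mm thick, from 25 to 115 mm from the axis, at 70 degrees anticlockwise (seen from above) from the tray's +x. Between it and the lidded compartment's side wall is an empty bay (floor 20 mm above the table, about 110 mm wide) where a fingertip can enter and push either wall round.
- divider_b (a point): The same point of the other, equal divider, 70 degrees clockwise from the tray's +x, with its own empty bay towards the lidded compartment. Behind each divider, towards the lipsticks, lies a low powder compact.
- lid_press (a point): Point to press: top of the lid on its middle line, 98 mm from the turning axis, 16 mm in from the lid's outer edge, 73 mm above the table when shut. The white lid (83 x 89 mm) closes the tray's only covered compartment; it is hinged on its inner edge, 68 mm from this point, near the turning axis, and its outer edge rises.
- lid (a joint): Lid angle, rad: 0 shut and latched, negative pressed in (stop at -0.09, 6 mm down at the press point), positive open. Pressing past about -0.06 (4 mm down, about 4 to 6 N) frees the catch; when the finger then withdraws upward, the spring lifts the lid and leaves it ajar at about 0.4 rad, outer edge about 33 mm higher.
- lipstick1: Black plastic lipstick tube, 19 mm across, 75 mm tall, loose, standing in a 23 mm wide, 25 mm deep socket of the carousel; origin at the middle of its underside, 25 mm above the table; top 100 mm above the table.
- lipstick2: The second, same tube, in the socket beside it, 33 mm away.
- bowl: Blue ceramic bowl with bangles, 130 mm across, 50 mm tall, loose, on the left (+y) side; origin at the middle of its underside. Bystander.
- hairbrush: Pink hairbrush lying bristles down, 210 mm long, 60 mm wide, 35 mm high, on the right (-y) side; origin on the table under the neck of the head, head towards its +x. Bystander.
- tweezer: Chrome tweezer lying flat, 95 mm long, 6 mm high, on the left between the organiser and the bowl; origin on the table under its middle, length along its x. Bystander.
Things that resemble listed ones, but are neither listed nor needed, are in the scene too. Leave any red look-alike of the lipstick1 alone. Leave any pink look-alike of the lipstick2 alone.

How it is judged:
On the way, in this order (a step that is already met when the one before it is completed fails the run):
1. the carousel rests with its lidded compartment facing the front, lid still shut (x of lid_press in the frame of foot below -0.05 m and y of lid_press in the frame of foot between -0.029 and 0.029 m and value of joint lid below 0.06 rad and angular speed of carousel below 0.15 rad/s), for 0.2 s.
2. the lid is pressed in (value of joint lid below -0.035 rad), for 0.02 s.
At the end, for the whole second after the job is handed in: the lidded compartment faces the front within 0.3 rad (17 degrees), the carousel is at rest, the lid stands ajar on its spring between 0.25 and 0.6 rad, and both lipsticks still stand in their sockets (x of lid_press in the frame of foot below -0.05 m and y of lid_press in the frame of foot between -0.029 and 0.029 m and value of joint lid between 0.25 and 0.6 rad and angular speed of carousel below 0.1 rad/s and not (angle between lipstick1's own z axis and vertical above 0.4 rad) and not (z of lipstick1 in the frame of carousel above 0.033 m) and not (angle between lipstick2's own z axis and vertical above 0.4 rad) and not (z of lipstick2 in the frame of carousel above 0.033 m)); the robot touches nothing.
It fails at once if the lid is pulled up beyond where its spring leaves it (past 0.75 rad) (value of joint lid above 0.75 rad).
It fails at once if a lipstick is lifted 20 mm or tipped out of its socket (angle between any of lipstick1, lipstick2's own z axis and vertical above 0.4 rad or z of any of lipstick1, lipstick2 in the frame of carousel above 0.033 m).
It fails at once if the bowl, hairbrush or tweezer is moved more than 20 mm (distance of any of bowl, hairbrush, tweezer from where it was at the start of the episode above 0.02 m).
It also fails if it takes over 48 s, if anything falls off the work surface, if the arm or the gripper's body presses on something with over 40 N, if the wrist force passes 120 N, or if a joint passes its speed limit or range.

## Working session

There is one attempt and no reset: what is moved stays moved. The work goes in short steps, Python scripts to look and compute and a tool call to move; the robot and the scene stay as the last step left them, time stands still between calls to the robot, and variables do not carry over. Pictures are saved under pics/ and viewed, at most 10 in all, crops included, and the job is handed in when it is done.

Besides the shell and the picture viewer there is one more tool, called after ">>>" as name([rows], argument=value, ...), one row to a line, values as JSON. carry_out: Moves the arm, as the interface text tells. Its arguments: {"type":"object","properties":{"increments":{"type":"array","items":{"type":"object","properties":{"xyz":{"type":"array","items":{"type":"number"}},"twist":{"type":"array","items":{"type":"number"}},"claw":{"type":"number"}}}}},"required":["increments"]}

```bash
mkdir -p pics
python3 - <<'E'
from plant import ctrl
import cv2,numpy as np
for n in("top","side"):
    im,d=ctrl.get_image(n); cv2.imwrite(f"pics/{n}0.png",im); np.savez(f"{n}0.npz",im=im,d=d)
    c=ctrl.get_calibration(n); print(n,{k:np.round(v,3).tolist() for k,v in c.items()}, -np.array(c["R"]).T@c["t"])
s=ctrl.observe(); print(s)
E
```

```text
top {'fx': 380.012, 'fy': 380.012, 'cx': 258.275, 'cy': 193.121, 'R': [[0.001, -1.0, 0.002], [-0.987, -0.002, -0.161], [0.161, -0.002, -0.987]], 't': [0.011, 0.532, 1.012]} [0.36233649 0.01391591 1.08463754]
side {'fx': 396.813, 'fy': 396.813, 'cx': 254.41, 'cy': 185.356, 'R': [[-0.981, -0.194, -0.008], [-0.087, 0.476, -0.875], [0.173, -0.858, -0.484]], 't': [0.503, 0.13, 1.044]} [0.32422846 0.930799   0.62304534]
{'t': 0.1, 'q': array([-1.08722171,  0.68991155, -0.19453775,  1.56619377,  0.15732065,
        0.90253321, -0.215104  ]), 'joint_velocities': array([ 7.30288884e-04, -2.68974537e-03, -8.78682527e-05, -2.87274891e-03,
       -1.13153755e-03,  1.81201846e-03,  8.05913954e-04]), 'joint_efforts': array([-3.26452318e-03, -5.28500283e+01, -1.27124280e+00, -1.53840601e+01,
       -5.24720061e-02,  1.99137976e-03,  4.42773251e-05]), 'ee_pos': array([0.27152115, 0.56232264, 0.23799589]), 'eef_rot': array([ 2.22951068e-01,  9.74829287e-01, -8.16777781e-04, -1.21667185e-04]), 'contact_force': array([-0.01818351, -0.3810296 , -0.19674769]), 'torque': array([ 0.01970243, -0.04605731,  0.05801138]), 'gripper_force': 0.0, 'finger_gap': 0.08831204059629806}
```

View pics/top0.png

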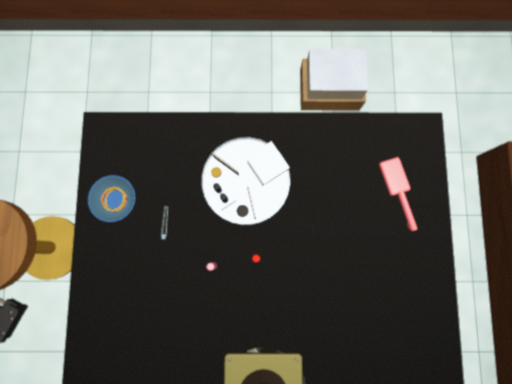

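View pics/side0.png

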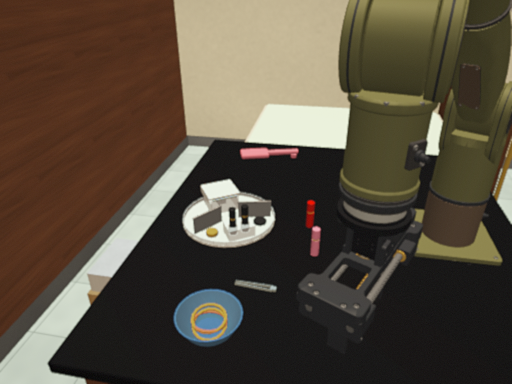

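The top view shows the tray centred near (246,181). The lid points up and to the right, around (270,162). The lipsticks are at (220,192), the look-alikes at (256,259) and (211,266), and the dividers at (225,163) and (251,202).

```bash
cat > h.py <<'E'
import numpy as np,cv2
from plant import ctrl
def ray(n,uv,z):
    c=ctrl.get_calibration(n);R=np.array(c["R"]);o=-R.T@np.array(c["t"])
    d=R.T@np.array([(uv[0]-c["cx"])/c["fx"],(uv[1]-c["cy"])/c["fy"],1.]);return (o+d*(z-o[2])/d[2])
def rays(n,P,z): return np.array([ray(n,p,z)[:2] for p in P])
def proj(n,X):
    c=ctrl.get_calibration(n);x=np.array(c["R"])@np.array(X)+c["t"];return np.array([c["fx"]*x[0]/x[2]+c["cx"],c["fy"]*x[1]/x[2]+c["cy"]])
def cloud(n,d):
    c=ctrl.get_calibration(n);v,u=np.mgrid[:384,:512]
    p=np.stack([(u-c["cx"])/c["fx"]*d,(v-c["cy"])/c["fy"]*d,d],-1)-np.array(c["t"]);return p@np.array(c["R"])
E
python3 - <<'E'
from h import *
f=np.load("top0.npz");im,d=f["im"],f["d"]
P=cloud("top",d)
x,y,z=P[...,0],P[...,1],P[...,2]
near=np.zeros(d.shape,bool);near[125:235,190:300]=1
tray=near&(z>.008)
w=near&(im.min(2)>120)
ctr,_=max(((c,cv2.contourArea(c)) for c in cv2.findContours(w.astype(np.uint8),cv2.RETR_EXTERNAL,cv2.CHAIN_APPROX_NONE)[0]),key=lambda a:a[1])
q=rays("top",ctr[:,0],.03)
for k in range(6):
    A=np.c_[2*q,np.ones(len(q))];s=np.linalg.lstsq(A,(q**2).sum(1),rcond=None)[0];c=s[:2];r=np.hypot(*(q-c).T)
    R=np.sqrt(s[2]+c@c);q=q[abs(r-R)<max(.003,.02-.004*k)]
print("centre",c,"R",R,len(q))
lid=near&(z>.062)&(z<.085)&(im.min(2)>120)
n,l,st,ce=cv2.connectedComponentsWithStats(lid.astype(np.uint8));i=1+st[1:,4].argmax();print(st[i])
m=(l==i);p=rays("top",np.argwhere(m)[:,::-1],.073)
rect=cv2.minAreaRect(p.astype(np.float32)*1000);print(rect,p.mean(0), np.median(z[m]))
v=p.mean(0)-c;print("lid centre r",np.hypot(*v),"world angle",np.degrees(np.arctan2(v[1],v[0])))
cv2.imwrite("pics/crop0.png",cv2.resize(im[125:290,170:310],None,fx=3.6,fy=3.6,interpolation=cv2.INTER_CUBIC))
for nm,uv,zz in(("red",(256,259),.1),("pink",(211,266),.1),("lip",(217,187),.1),("lip",(224,198),.1),("tweez",(165,222),0),("brush",(412,225),.02),("bowl",(111,199),.05),("divA?",(225,163),.07),("divB?",(251,202),.07)):print(nm,ray("top",uv,zz).round(3), P[uv[1],uv[0]].round(3))
E
```

```text
centre [0.57187646 0.04731618] R 0.12457714996272552 241
[ 247  142   42   42 1015]
((609.7975463867188, -11.725509643554688), (90.05036926269531, 87.6855697631836), 33.627471923828125) [ 0.60986259 -0.01203947] 0.07211235769387732
lid centre r 0.07047012971970949 world angle -57.381771277181244
red [0.352 0.017 0.1  ] [0.352 0.017 0.075]
pink [0.334 0.132 0.1  ] [0.334 0.135 0.076]
lip [0.539 0.12  0.1  ] [0.538 0.12  0.102]
lip [0.509 0.101 0.1  ] [0.51  0.102 0.097]
tweez [0.455 0.278 0.   ] [ 0.455  0.278 -0.002]
brush [ 0.446 -0.419  0.02 ] [ 0.445 -0.415  0.032]
bowl [0.514 0.416 0.05 ] [0.52  0.434 0.004]
divA? [0.611 0.103 0.07 ] [0.61  0.103 0.074]
divB? [0.503 0.031 0.07 ] [0.504 0.031 0.067]
```

View pics/crop0.png

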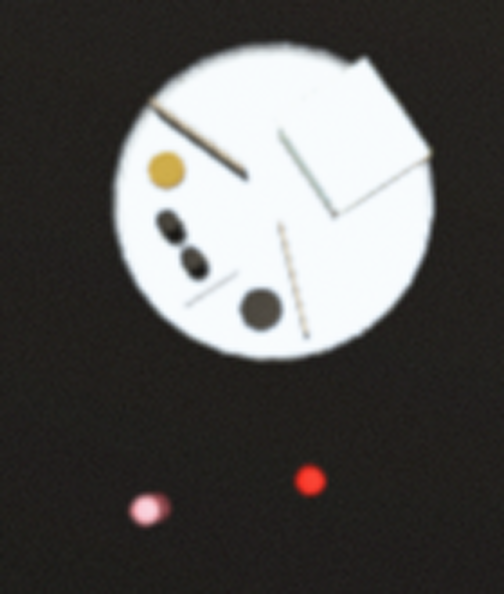

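The tray axis is at about (0.572, 0.047), and the lid faces -57° in world terms, so it needs about 123° clockwise. My plan is to close the fingers, enter the bay beside divider_a (divider at about 193°), and push that divider clockwise with the TCP at z≈0.05. At that height the gripper body clears the lipsticks.

>>> carry_out([
  {"xyz": [0.021,-0.049,0],"twist": [0,0,0],"claw": 0},
  {"xyz": [0.021,-0.049,0],"twist": [0,0,0],"claw": 0},
  {"xyz": [0.021,-0.049,0],"twist": [0,0,0],"claw": 0},
  {"xyz": [0.021,-0.049,0],"twist": [0,0,0],"claw": 0},
  {"xyz": [0.021,-0.049,0],"twist": [0,0,0],"claw": 0},
  {"xyz": [0.021,-0.049,0],"twist": [0,0,0],"claw": 0},
  {"xyz": [0.021,-0.049,0],"twist": [0,0,0],"claw": 0},
  {"xyz": [0.021,-0.049,0],"twist": [0,0,0],"claw": 0},
  {"xyz": [0.021,-0.049,0],"twist": [0,0,0],"claw": 0},
  {"xyz": [0.021,-0.049,0],"twist": [0,0,0],"claw": 0},
])

```text
t: 1.35
ee_pos: [0.4821, 0.0712, 0.2386]
eef_rot: [0.223, 0.975, 0.0, -0.0]
contact_force: [0.3, 0.7, -0.8]
finger_gap: 0.0004
gripper_force: 0.0
```

>>> carry_out([
  {"xyz": [0.023,-0.048,0],"twist": [0,0,0],"claw": 0},
  {"xyz": [0.022,-0.048,0],"twist": [0,0,0],"claw": 0},
  {"xyz": [0,0,-0.04],"twist": [0,0,0],"claw": 0},
  {"xyz": [0,0,-0.04],"twist": [0,0,0],"claw": 0},
  {"xyz": [0,0,-0.04],"twist": [0,0,0],"claw": 0},
  {"xyz": [0,0,-0.04],"twist": [0,0,0],"claw": 0},
  {"xyz": [0,0,-0.02],"twist": [0,0,0],"claw": 0},
  {"xyz": [0,0,-0.009],"twist": [0,0,0],"claw": 0},
  {"xyz": [0,0,0],"twist": [0,0,0],"claw": 0},
])

```text
t: 2.48
ee_pos: [0.5266, -0.0231, 0.0495]
eef_rot: [0.223, 0.975, -0.0, -0.0]
contact_force: [-0.3, 0.3, -0.8]
finger_gap: 0.0004
gripper_force: 0.0
```

Run:
```python
import numpy as np
c=np.array([.572,.047]);p=np.array([.527,-.025])
for a in np.r_[232:78:-7.35]:
    q=c+.085*np.array([np.cos(np.radians(a)),np.sin(np.radians(a))]);d=np.round(q-p,3);p=p+d;print(round(a,1),d,p.round(3))
```

```text
232.0 [-0.007  0.005] [ 0.52 -0.02]
224.6 [-0.008  0.007] [ 0.512 -0.013]
217.3 [-0.008  0.008] [ 0.504 -0.005]
210.0 [-0.006  0.01 ] [0.498 0.005]
202.6 [-0.004  0.009] [0.494 0.014]
195.3 [-0.004  0.011] [0.49  0.025]
187.9 [-0.002  0.01 ] [0.488 0.035]
180.6 [-0.001  0.011] [0.487 0.046]
173.2 [0.001 0.011] [0.488 0.057]
165.9 [0.002 0.011] [0.49  0.068]
158.5 [0.003 0.01 ] [0.493 0.078]
151.2 [0.005 0.01 ] [0.498 0.088]
143.8 [0.005 0.009] [0.503 0.097]
136.5 [0.007 0.009] [0.51  0.106]
129.1 [0.008 0.007] [0.518 0.113]
121.8 [0.009 0.006] [0.527 0.119]
114.4 [0.01  0.005] [0.537 0.124]
107.1 [0.01  0.004] [0.547 0.128]
99.7 [0.011 0.003] [0.558 0.131]
92.4 [0.011 0.001] [0.569 0.132]
85.0 [ 0.01 -0.  ] [0.579 0.132]
```

>>> carry_out([
  {"xyz": [-0.007,0.005,0],"twist": [0,0,0],"claw": 0},
  {"xyz": [-0.008,0.006,0],"twist": [0,0,0],"claw": 0},
  {"xyz": [-0.008,0.008,0],"twist": [0,0,0],"claw": 0},
  {"xyz": [-0.006,0.009,0],"twist": [0,0,0],"claw": 0},
  {"xyz": [-0.004,0.009,0],"twist": [0,0,0],"claw": 0},
  {"xyz": [-0.004,0.011,0],"twist": [0,0,0],"claw": 0},
  {"xyz": [-0.002,0.01,0],"twist": [0,0,0],"claw": 0},
  {"xyz": [-0.001,0.011,0],"twist": [0,0,0],"claw": 0},
  {"xyz": [0.001,0.01,0],"twist": [0,0,0],"claw": 0},
  {"xyz": [0.002,0.01,0],"twist": [0,0,0],"claw": 0},
])

```text
t: 3.72
ee_pos: [0.4898, 0.0665, 0.0497]
eef_rot: [0.223, 0.975, -0.0, -0.0]
contact_force: [0.9, -0.9, 1.0]
finger_gap: 0.0003
gripper_force: 0.3
```

Run:
```python
from h import *
for n in("top","side"):
    im,d=ctrl.get_image(n); cv2.imwrite(f"pics/{n}1.png",im)
    if n=="side": cv2.imwrite("pics/mid.png",cv2.resize(im[120:300,130:360],None,fx=3,fy=3))
```

```text
(no output)
```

View pics/mid.png

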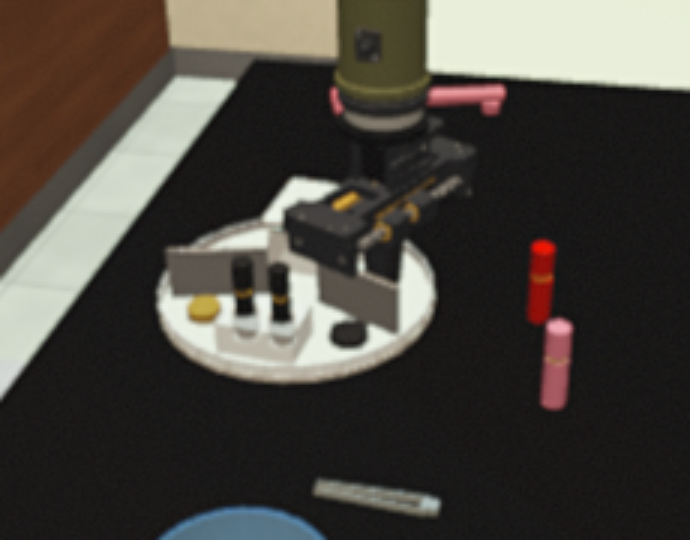

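The crop shows the finger behind divider_a at about (380,260), with the tray turning. The lipsticks at (243,290) and (280,300) are standing and clear of the gripper body. I'll carry on with the push.

>>> carry_out([
  {"xyz": [0.003,0.011,0],"twist": [0,0,0],"claw": 0},
  {"xyz": [0.005,0.01,0],"twist": [0,0,0],"claw": 0},
  {"xyz": [0.005,0.009,0],"twist": [0,0,0],"claw": 0},
  {"xyz": [0.007,0.009,0],"twist": [0,0,0],"claw": 0},
  {"xyz": [0.008,0.007,0],"twist": [0,0,0],"claw": 0},
  {"xyz": [0.009,0.006,0],"twist": [0,0,0],"claw": 0},
  {"xyz": [0.009,0.005,0],"twist": [0,0,0],"claw": 0},
  {"xyz": [0.007,0.003,0],"twist": [0,0,0],"claw": 0},
  {"xyz": [0.005,0.002,0],"twist": [0,0,0],"claw": 0},
  {"xyz": [0.003,0.001,0],"twist": [0,0,0],"claw": 0},
])

```text
t: 5.08
ee_pos: [0.5509, 0.1288, 0.0497]
eef_rot: [0.223, 0.975, -0.0, -0.0]
contact_force: [0.1, -0.4, 0.1]
finger_gap: 0.0004
gripper_force: 0.3
```

Run:
```python
from h import *
im,d=ctrl.get_image("top"); z=cloud("top",d)[...,2]; c=np.array([.572,.047])
near=np.zeros(d.shape,bool);near[125:235,190:300]=1
m=near&(z>.06)&(z<.085)&(im.min(2)>120)
n,l,st,ce=cv2.connectedComponentsWithStats(m.astype(np.uint8));i=1+st[1:,4].argmax();m=l==i
p=rays("top",np.argwhere(m)[:,::-1],.073);print(st[i],cv2.minAreaRect(p.astype(np.float32)*1000),p.mean(0)-c)
a,_=ctrl.get_image("side")
cv2.imwrite("pics/mid2.png",np.hstack([cv2.resize(im[120:290,180:310],(390,510)),cv2.resize(a[140:280,150:260],(400,510))]))
```

```text
[241 182  37  41 912] ((505.6836242675781, 18.491222381591797), (86.89503479003906, 88.75081634521484), 23.77332305908203) [-0.0693279  -0.03423603]
```

View pics/mid2.png

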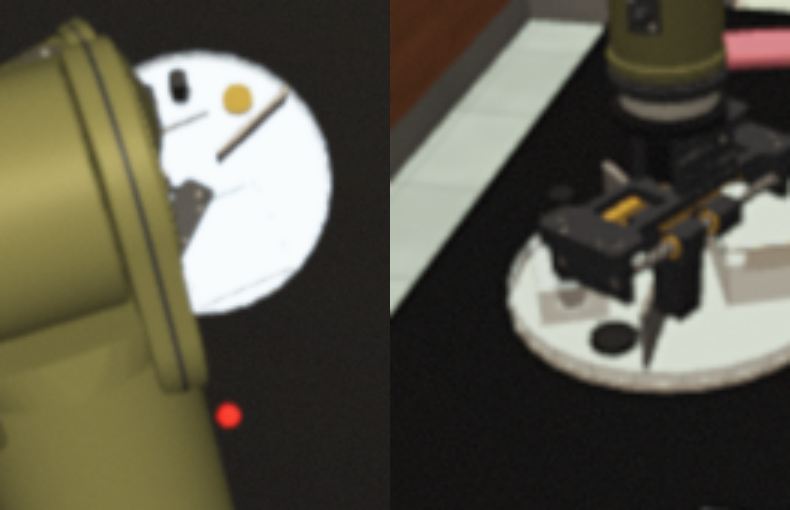

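The left panel shows the lid mostly visible in front and the finger beside divider_a. The right panel shows the same contact from the side. The lid direction measures about 203.5°, so about 23.5° remains.

>>> carry_out([
  {"xyz": [0.006,0.002,0],"twist": [0,0,0],"claw": 0},
  {"xyz": [0.007,0.001,0],"twist": [0,0,0],"claw": 0},
  {"xyz": [0.007,0,0],"twist": [0,0,0],"claw": 0},
  {"xyz": [0.006,-0.001,0],"twist": [0,0,0],"claw": 0},
  {"xyz": [0.005,0,0],"twist": [0,0,0],"claw": 0},
  {"xyz": [0.003,0,0],"twist": [0,0,0],"claw": 0},
  {"xyz": [0.002,-0.001,0],"twist": [0,0,0],"claw": 0},
  {"xyz": [0,0,0],"twist": [0,0,0],"claw": 0},
])

```text
t: 6.18
ee_pos: [0.5871, 0.1299, 0.0498]
eef_rot: [0.223, 0.975, 0.0, 0.0]
contact_force: [-0.3, -0.3, -0.2]
finger_gap: 0.0004
gripper_force: 0.0
```

```bash
cat > lid.py <<'E'
from h import *
im,d=ctrl.get_image("top"); z=cloud("top",d)[...,2]; c=np.array([.572,.047])
near=np.zeros(d.shape,bool);near[125:235,190:300]=1
m=near&(z>.06)&(z<.085)&(im.min(2)>120)
n,l,st,ce=cv2.connectedComponentsWithStats(m.astype(np.uint8));i=1+st[1:,4].argmax();m=l==i
p=rays("top",np.argwhere(m)[:,::-1],.073);print(st[i],cv2.minAreaRect(p.astype(np.float32)*1000),p.mean(0)-c,np.median(z[m]))
cv2.imwrite("pics/last.png",cv2.resize(im[120:290,180:310],None,fx=3,fy=3))
E
python3 lid.py
```

```text
[249 187  14  33 355] ((500.47064208984375, 18.360490798950195), (88.33087921142578, 32.67195510864258), 3.5335772037506104) [-0.06933141 -0.02980004] 0.07240117963964093
```

>>> carry_out([
  {"xyz": [-0.015,0.003,0],"twist": [0,0,0],"claw": 0},
  {"xyz": [0,0,0.05],"twist": [0,0,0],"claw": 0},
  {"xyz": [0,0,0.05],"twist": [0,0,0],"claw": 0},
  {"xyz": [0,0,0.05],"twist": [0,0,0],"claw": 0},
  {"xyz": [-0.03,0.05,0],"twist": [0,0,0],"claw": 0},
  {"xyz": [-0.03,0.05,0],"twist": [0,0,0],"claw": 0},
  {"xyz": [-0.03,0.05,0],"twist": [0,0,0],"claw": 0},
  {"xyz": [-0.03,0.05,0],"twist": [0,0,0],"claw": 0},
  {"xyz": [-0.03,0.05,0],"twist": [0,0,0],"claw": 0},
  {"xyz": [0,0,0],"twist": [0,0,0],"claw": 0},
])

```text
t: 7.48
ee_pos: [0.4172, 0.3889, 0.2]
eef_rot: [0.218, 0.976, 0.002, -0.001]
contact_force: [0.2, 0.2, 0.1]
finger_gap: 0.0005
gripper_force: 0.0
```

```bash
python3 lid.py
```

```text
[ 229  187   34   33 1062] ((499.8918762207031, 45.972999572753906), (87.0586929321289, 88.53327941894531), 0.7835829854011536) [-0.07340521 -0.00045572] 0.07217767121763699
```

View pics/last.png

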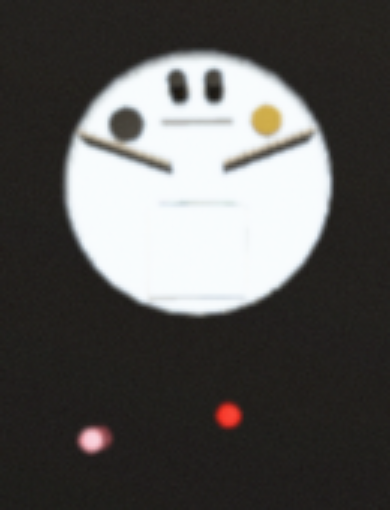

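The lid faces the front within 1° and is shut, at crop position (198,250). Both lipsticks, at (178,85) and (214,85), are standing. Next is moving above the press point at (0.475, 0.047).

>>> carry_out([
  {"xyz": [0.01,-0.057,0],"twist": [0,0,0],"claw": 0},
  {"xyz": [0.01,-0.057,0],"twist": [0,0,0],"claw": 0},
  {"xyz": [0.01,-0.057,0],"twist": [0,0,0],"claw": 0},
  {"xyz": [0.01,-0.057,0],"twist": [0,0,0],"claw": 0},
  {"xyz": [0.01,-0.057,0],"twist": [0,0,0],"claw": 0},
  {"xyz": [0.008,-0.057,0],"twist": [0,0,0],"claw": 0},
  {"xyz": [0,0,-0.04],"twist": [0,0,0],"claw": 0},
  {"xyz": [0,0,-0.04],"twist": [0,0,0],"claw": 0},
  {"xyz": [0,0,-0.03],"twist": [0,0,0],"claw": 0},
  {"xyz": [0,0,0],"twist": [0,0,0],"claw": 0},
])

```text
t: 8.78
ee_pos: [0.4784, 0.0388, 0.0884]
eef_rot: [0.224, 0.975, -0.001, -0.002]
contact_force: [-0.7, -0.5, 0.3]
finger_gap: 0.0002
gripper_force: 0.0
```

>>> carry_out([
  {"xyz": [-0.003,0.008,0],"twist": [0,0,0],"claw": 0},
  {"xyz": [0,0,-0.007],"twist": [0,0,0],"claw": 0},
  {"xyz": [0,0,-0.006],"twist": [0,0,0],"claw": 0},
  {"xyz": [0,0,-0.002],"twist": [0,0,0],"claw": 0},
  {"xyz": [0,0,-0.002],"twist": [0,0,0],"claw": 0},
  {"xyz": [0,0,0],"twist": [0,0,0],"claw": 0},
])

```text
t: 9.52
ee_pos: [0.4767, 0.0488, 0.0729]
eef_rot: [0.223, 0.975, -0.0, 0.0]
contact_force: [-1.2, -0.5, 3.4]
finger_gap: 0.0003
gripper_force: 2.1
```

>>> carry_out([
  {"xyz": [0,0,-0.002],"twist": [0,0,0],"claw": 0},
  {"xyz": [0,0,-0.002],"twist": [0,0,0],"claw": 0},
  {"xyz": [0,0,-0.001],"twist": [0,0,0],"claw": 0},
  {"xyz": [0,0,0],"twist": [0,0,0],"claw": 0},
])

```text
t: 10.02
ee_pos: [0.4763, 0.0487, 0.0681]
eef_rot: [0.223, 0.975, -0.0, -0.0]
contact_force: [-1.5, -0.0, 6.0]
finger_gap: 0.0006
gripper_force: 3.1
```

>>> carry_out([
  {"xyz": [0,0,-0.001],"twist": [0,0,0],"claw": 0},
  {"xyz": [0,0,0],"twist": [0,0,0],"claw": 0},
  {"xyz": [0,0,0.01],"twist": [0,0,0],"claw": 0},
  {"xyz": [0,0,0.02],"twist": [0,0,0],"claw": 0},
  {"xyz": [0,0,0.03],"twist": [0,0,0],"claw": 0},
  {"xyz": [0,0,0.05],"twist": [0,0,0],"claw": 0},
  {"xyz": [0,0,0.05],"twist": [0,0,0],"claw": 0},
  {"xyz": [-0.01,0.057,0],"twist": [0,0,0],"claw": 0},
  {"xyz": [-0.01,0.057,0],"twist": [0,0,0],"claw": 0},
  {"xyz": [-0.01,0.057,0],"twist": [0,0,0],"claw": 0},
])

```text
t: 11.28
ee_pos: [0.4465, 0.2213, 0.2271]
eef_rot: [0.223, 0.975, 0.0, 0.0]
contact_force: [0.3, 0.3, 0.0]
finger_gap: 0.0005
gripper_force: 0.0
```

>>> carry_out([
  {"xyz": [-0.01,0.057,0],"twist": [0,0,0],"claw": 0},
  {"xyz": [-0.01,0.057,0],"twist": [0,0,0],"claw": 0},
  {"xyz": [-0.01,0.057,0],"twist": [0,0,0],"claw": 0},
  {"xyz": [0,0,0],"twist": [0,0,0],"claw": 0},
  {"xyz": [0,0,0],"twist": [0,0,0],"claw": 0},
])

```text
t: 11.9
ee_pos: [0.4167, 0.3899, 0.2264]
eef_rot: [0.223, 0.975, -0.001, 0.0]
contact_force: [-0.0, -0.8, 0.1]
finger_gap: 0.0005
gripper_force: 0.0
```

Run:
```python
from h import *
im,d=ctrl.get_image("top");a,_=ctrl.get_image("side");P=cloud("top",d)
for x in(.46,.48,.50,.53):
    u,v=proj("top",[x,.047,.09]).round().astype(int);print(P[v-1:v+2,u-1:u+2].reshape(-1,3).mean(0).round(3))
cv2.imwrite("pics/end.png",np.hstack([cv2.resize(im[120:290,180:310],(390,510)),cv2.resize(a[140:280,150:260],(400,510))]))
```

```text
[0.462 0.047 0.076]
[0.478 0.046 0.102]
[0.5   0.047 0.092]
[0.532 0.047 0.078]
```

View pics/end.png

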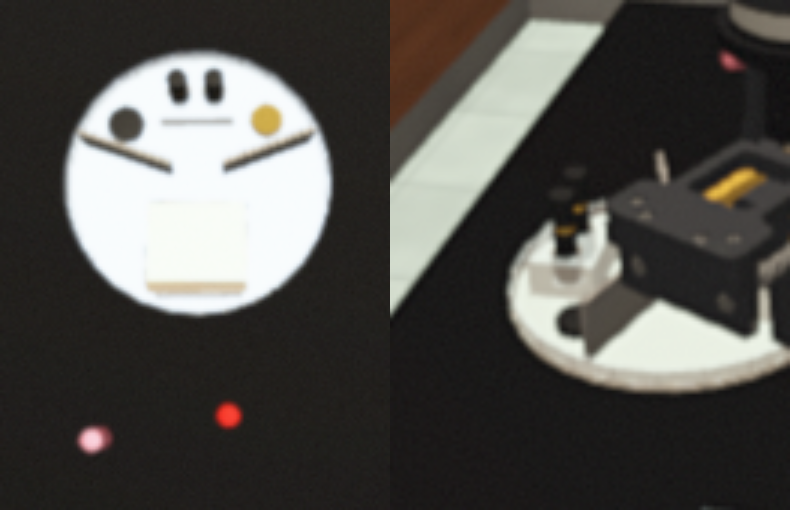

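The left panel shows the lid ajar at (198,245): its surface slopes from z 0.078 to 0.102 m, about 0.42 rad. It still faces the front, both lipsticks are standing, and the arm is clear.

```bash
python3 -c "
from plant import ctrl
print(ctrl.sign_off())"
```

```text
the job is handed in; nothing more can be done
None
```

I handed the job in: the organiser's lidded compartment faces the front (within about 1°), the lid stands ajar at about 0.42 rad, both lipsticks are in their sockets, and the arm is clear; no verdict came back.

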